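Ink-mark the right label roll at the packing bench

ROBOT

A 6-joint arm with a two-finger parallel gripper is mounted at the origin on the work surface. World frame = base frame: x ahead of the robot, y to its left, z up, the work surface at z = 0. Lengths are in m, angles in rad, forces in N, time in s.
With the tool pointing down it reaches from about 0.425 to 0.95 m from the base axis. Payload 14.7 kg.
Tool frame: the origin (TCP) lies between the finger pads; the fingertips stand 19 mm ahead of it and the grasp point (between the pads) is the TCP (tcp_to_tips is the distance from the TCP to the fingertips, in m); z points along the fingers, y is the line along which they close (so a half turn about z gives the same grasp; the last joint's range is limited). The gripper opens to 85 mm and grips with 20 to 120 N. Pads are 22 mm wide; open, the fingers measure 114 mm over their backs; the gripper's body (76 mm by 85 mm) begins 54 mm behind the grasp point. The pads swing forward as they close: fully open they stand 13 mm farther back than shut.
Start: joints at [-1.379, 0.48, 1.596, -0, 1.065, -0.047], TCP at [0.154, -0.632, 0.25] pointing down, gripper open.
Joint ranges: [-2.75, 2.75], [-0.82, 2.05], [0.23, 2.67], [-1.56, 4.7], [0.09, 2.69], [-2.92, 2.92]. Speed limits (rad/s): [1.89, 1.89, 2.39, 3.01, 3.01, 3.01].

INTERFACE

Orientations are given as [roll, pitch, yaw] about the fixed x, y, z axes, in that order (R = Rz(yaw) Ry(pitch) Rx(roll)).
In Python, from workcell import * gives the robot as it stands. The module is installed in compiled form; this text tells all that it offers.
- The arm moves only by the tool jog_arm, never from a script. Its arguments are lists of equal length, an entry for each row: "delta_pos": the shift along the tool's x, y, z in mm, a list of three; "dr": the turn, a rotation vector about the tool's x, y, z in rad, a list of three; "hand": the finger opening in mm, from 0 to 85.4. A call has 1 to 8 rows; each row is the pose to reach, as a shift and turn from the pose commanded when the call began, along the tool's axes at that moment; what a row does not reach only later rows make up. A row lasts 1/10 s, in which the tool goes at most 50 mm and 8.59 degrees, less where a joint would pass 70% of its speed; a pose out of reach is approached as far as the arm can. A call with a gripper value outside its range is refused whole. The fingers move at their own pace and stop on an object; the grip force is fixed at half the most. Time passes only in rows, so rows that repeat a pose let the fingers close. It gives the time, the measured TCP pose, the force, the opening and the grip force at its end, in the units of the state.
- read_state(): the state, without advancing time (a new reading comes with each control period).
- get_image(name): name is "side" or "top"; returns a dict with "frame" (480x640x3 uint8, blue, green, red), "K" (3x3 intrinsics, pixels), "R" (3x3) and "t" (3): a world point X has camera coordinates R X + t. Camera axes: x right, y down, z forward; pixel columns grow to the right and rows downward; lengths in m; the calibration is good to about 2 mm. A picture is of the moment at which its call begins. There is no depth.
- job_done(): hands the job in; it is judged then, once.
Trained networks look in a picture, given as the dict that the camera call returned (one of the last four; its "shot" number tells which), for a name from the list of things; names that differ only in an ending like _2 or _b are one class to them, and where a whole thing is asked for, a point or a joint stands for the part that bears it (a point fixed in the world has none). Each returns a list of dicts, best first, with "confidence" (0 to 1); they miss things now and then, are a little off and sometimes report something else, mostly with a low value. They report only what shows in the picture. A call takes as long as a camera call.
- recognise(name, picture): "rect" ([left, top, right, bottom] in pixels, round what is visible of it).
- spot_point(name, picture): "centre" ([column, row] in pixels: a listed point, or the origin of a listed thing).
The state is a dict: "t": time; "q": joint angles; "qd": joint speeds; "joint_torque": joint torques, N m; "tool_pos": TCP position; "tcp_rot": TCP orientation; "ft_force": force on the tool from outside, world axes, zero at the start; "torque": the same for the moment, N m; "gripper_width": finger opening in m; "finger_force": force on a finger pad.
Only numpy, scipy, OpenCV 4.12 (cv2) and the standard library are available. Lean on these libraries where they do the work, as an engineer would, in place of code of your own. Each camera call takes 0.05 s, during which the arm holds its last target. There are 200 camera calls.

TASK

Mark the middle-sized of the three green label rolls: keeping it flat on the bench, slide it into the open side of the green nest in front of the ink can until it is home against the end stop. Only then press the can's red sprung cap gently all the way down, briefly (a second or so, not long enough for the dose gauge's pointer to reach the red), and let it come fully back up. Leave the other two rolls, the bananas, the mug and the water bottle where they are.

Things in the scene. Friction and masses are not known exactly. Their poses are not given: they have to be found in the camera images.
- station: green marking station bolted to the bench. Origin: the seat, on the bench; +x points from the open mouth into the nest, towards stop and ink can; z up. Walls 30 mm tall, no floor: end stop face at x = 51 mm; side guides, inner faces at y = -54 and 54 mm, from the stop to x = 0, then flaring to a mouth 136 mm wide at x = -29 mm. Foot plate x = 63 to 188 mm, 8 mm thick, 120 mm wide.
- seat (a point): point on the bench where the centre of the medium roll lies when it is home against the end stop; axes as the station's. A pole 18 mm thick and 158 mm high stands at station x = 170 mm and carries the clamp of the ink can.
- can_foot (a point): point on the foot plate (8 mm up) straight below the axis of can and cap (station x = 125 mm, y = 0). White can, blue band, 60 mm diameter, clamped at a height that differs each time and is not reported: the flat top of its red cap (40 mm diameter, 36 mm tall) is 210 to 252 mm above the bench. The cap's spout points over the nest, to 52 mm from the axis, 18 mm below the cap's top.
- cap (a joint): how far the red cap is pressed down, m: 0 = up, 0.012 = down on its rigid stop; it counts as pressed from 0.008. Spring: about 3 N to start, 9 N fully down; it springs back by itself. Do not lean on it: more than 40 N is too much.
- dose (a joint): black pointer of the small dose gauge (26 x 40 mm) on the can's nest side, m: 0 at rest, growing downward. While the cap is held down the pointer creeps after it with a lag of about 3 s (towards 0.012 with the cap fully down) and goes back as slowly once the cap is up. The red part starts at 0.0075, reached after about 3 s of holding the cap fully down.
- roll_medium: the middle-sized of three look-alike label rolls lying flat: a solid disc 100 mm in diameter and 45 mm tall, about 0.5 kg, white with green printed label band and a brown core shown on top (no open hole). Origin: centre of its underside. This is the roll to mark; too wide for most grippers, it slides when pushed (a few N).
- roll_small: the smallest of three look-alike label rolls lying flat: a solid disc 82 mm in diameter and 45 mm tall, about 0.34 kg, white with green printed label band and a brown core shown on top (no open hole). Origin: centre of its underside.
- roll_large: the largest of three look-alike label rolls lying flat: a solid disc 118 mm in diameter and 45 mm tall, about 0.7 kg, white with green printed label band and a brown core shown on top (no open hole). Origin: centre of its underside.
- bananas: a hand of four green bananas, about 200 mm long, 140 mm wide and 50 mm tall, lying on the bench. Origin on the bench under its middle; tips towards its -x. Leave alone.
- mug: blue mug, 76 mm in diameter, 85 mm tall, upright. Origin: centre of its underside. Leave alone.
- water: clear water bottle, 64 mm in diameter, 190 mm tall, upright. Origin: centre of its underside. Leave alone.

How it is judged:
On the way, in this order (a step that is already met when the one before it is completed fails the run):
1. the medium roll lies flat in the nest, home against the stop (centre within 9 mm of the seat) (horizontal distance between roll_medium and seat below 0.009 m and angle between roll_medium's own z axis and vertical below 0.1 rad and height (world z) of roll_medium below 0.006 m), for 0.2 s.
2. with the roll there, the cap is pressed down at least 8 of its 12 mm (all of step 1 and value of joint cap above 0.008 m), for 0.1 s.
3. the cap is let go and back up (value of joint cap below 0.0015 m), for 0.1 s.
At the end, for the whole second after the job is handed in: the medium roll lies still and flat on the bench with its centre within 9 mm of the seat; the cap is up (within 1.5 mm); the other two rolls, bananas, mug and bottle are within 30 mm of where they began, mug and bottle upright (all of step 1 and linear speed of roll_medium below 0.01 m/s and value of joint cap below 0.0015 m and distance of each of roll_small, roll_large, bananas, mug, water from where it was at the start of the episode below 0.03 m and angle between each of mug, water's own z axis and vertical below 0.2 rad); the robot touches nothing.
It fails at once if the cap is pressed more than 4 mm while the medium roll is not home (value of joint cap above 0.004 m and not (horizontal distance between roll_medium and seat below 0.009 m and angle between roll_medium's own z axis and vertical below 0.1 rad and height (world z) of roll_medium below 0.006 m)).
It fails at once if the cap is held so long that the gauge pointer reaches the red (7.5 mm) (value of joint dose above 0.0075 m).
It fails at once if the fingers bear on the station, can or cap with more than 40 N (contact force between the fingers and station above 40 N).
It fails at once if the medium roll is lifted more than 20 mm off the bench or tipped more than 0.35 rad (height (world z) of roll_medium above 0.02 m or angle between roll_medium's own z axis and vertical above 0.35 rad).
It fails at once if another roll or a bystander is moved more than 30 mm (distance of any of roll_small, roll_large, bananas, mug, water from where it was at the start of the episode above 0.03 m).
It also fails if it takes over 64 s, if anything falls off the work surface, if the arm or the gripper's body presses on something with over 40 N, if the wrist force passes 120 N, or if a joint passes its speed limit or range.

## Working session

There is one attempt and no reset: what is moved stays moved. The work goes in short steps, Python scripts to look and compute and a tool call to move; the robot and the scene stay as the last step left them, time stands still between calls to the robot, and variables do not carry over. Pictures are saved under pics/ and viewed, at most 10 in all, crops included, and the job is handed in when it is done.

Besides the shell and the picture viewer there is one more tool, called after "Emit:" as a command line: name --argument value ..., lists and objects as JSON in quotes. jog_arm: Moves the arm, as the interface text tells. Its arguments: {"type":"object","properties":{"delta_pos":{"type":"array"},"dr":{"type":"array"},"hand":{"type":"array"}},"required":["delta_pos","dr","hand"]}

```bash
mkdir -p pics; cat > h.py <<'E'
from workcell import *
import numpy as np, cv2
def ray(p,uv):
    K,R,t=map(np.array,(p["K"],p["R"],p["t"]))
    d=R.T@np.linalg.inv(K)@np.array([uv[0],uv[1],1.]); return -R.T@t.ravel(), d
def onz(p,uv,z):
    c,d=ray(p,uv); return c+d*(z-c[2])/d[2]
def proj(p,X):
    K,R,t=map(np.array,(p["K"],p["R"],p["t"]))
    q=K@(R@np.array(X,float)+t.ravel()); return q[:2]/q[2]
E
python3 - <<'E'
from h import *
for n in("top","side"):
    p=get_image(n); cv2.imwrite(f"pics/{n}0.png",p["frame"])
    print(n,ray(p,(320,240)))
    for o in("roll_medium","roll_small","roll_large","seat","can_foot","cap","mug","water","bananas"):
        for r in spot_point(o,p)[:3]:
            z=0.008 if o=="can_foot" else 0
            print(o,round(r["confidence"],2),np.round(r["centre"]),onz(p,r["centre"],z).round(3))
        
s=read_state();print(s)
E
```

```text
top (array([ 0.33539511, -0.00678458,  1.8776644 ]), array([ 0.10828749,  0.0150306 , -0.99404232]))
roll_medium 0.63 [276. 274.] [0.433 0.154 0.   ]
roll_small 0.56 [263. 231.] [0.564 0.197 0.   ]
roll_small 0.17 [425. 230.] [ 0.575 -0.303  0.   ]
can_foot 0.85 [424. 230.] [ 0.576 -0.299  0.008]
can_foot 0.22 [276. 273.] [0.435 0.155 0.008]Traceback (most recent call last):
  File "<stdin>", line 6, in <module>
ValueError: it knows: bananas, can_foot, mug, roll_large, roll_medium, roll_small, seat, station, water
```

```bash
python3 - <<'E'
from h import *
for n in("top","side"):
    p=get_image(n); cv2.imwrite(f"pics/{n}1.png",p["frame"])
    print(n,*[x.round(3) for x in ray(p,(320,240))])
    for o in("roll_medium","roll_small","roll_large","seat","can_foot","station","mug","water","bananas"):
        for r in spot_point(o,p)[:3]:
            z=0.008 if o=="can_foot" else 0
            print(o,round(r["confidence"],2),np.round(r["centre"]),onz(p,r["centre"],z).round(3))
s=read_state();print(s)
E
```

```text
top [ 0.335 -0.007  1.878] [ 0.108  0.015 -0.994]
roll_medium 0.66 [277. 275.] [0.43  0.151 0.   ]
roll_medium 0.24 [193. 254.] [0.491 0.412 0.   ]
roll_small 0.89 [268. 233.] [0.558 0.184 0.   ]
roll_large 0.87 [276. 194.] [0.683 0.162 0.   ]
can_foot 0.68 [424. 230.] [ 0.576 -0.296  0.008]
mug 0.8 [450. 322.] [ 0.298 -0.377  0.   ]
water 0.83 [408. 168.] [ 0.769 -0.251  0.   ]
bananas 0.64 [192. 255.] [0.487 0.416 0.   ]
side [0.013 0.987 0.734] [ 0.395 -0.791 -0.468]
roll_medium 0.79 [322. 336.] [0.419 0.161 0.   ]
roll_medium 0.49 [341. 238.] [ 0.58  -0.292  0.   ]
roll_small 0.62 [261. 326.] [0.565 0.194 0.   ]
roll_large 0.61 [223. 306.] [0.692 0.167 0.   ]
seat 0.6 [340. 260.] [ 0.526 -0.171  0.   ]
station 0.56 [335. 259.] [ 0.541 -0.17   0.   ]
station 0.29 [221. 307.] [0.693 0.175 0.   ]
mug 0.37 [435. 247.] [ 0.304 -0.366  0.   ]
mug 0.3 [231. 396.] [0.496 0.41  0.   ]
water 0.97 [283. 231.] [ 0.766 -0.253  0.   ]
bananas 0.73 [231. 396.] [0.498 0.408 0.   ]
{'t': 1.3, 'q': array([-1.37859171e+00,  4.80210605e-01,  1.59630054e+00, -1.74784480e-05,
        1.06510599e+00, -4.66185783e-02]), 'qd': array([-0.00090781, -0.0012665 , -0.00066983,  0.00172865,  0.00037006,
       -0.00101305]), 'joint_torque': array([-2.69933495e-03, -9.50525594e+01, -4.30652261e+01, -4.08137648e-04,
        1.16044470e-03,  3.50227435e-05]), 'tool_pos': array([ 0.15376525, -0.63154121,  0.25028947]), 'tcp_rot': array([-3.14156749e+00,  1.41331006e-05,  2.38831659e-01]), 'ft_force': array([-0.22950012, -0.47386394,  0.0436476 ]), 'torque': array([ 0.04432206, -0.00573935,  0.01196838]), 'finger_force': 0.0, 'gripper_width': 0.08533590836668553}
```

View pics/top0.png

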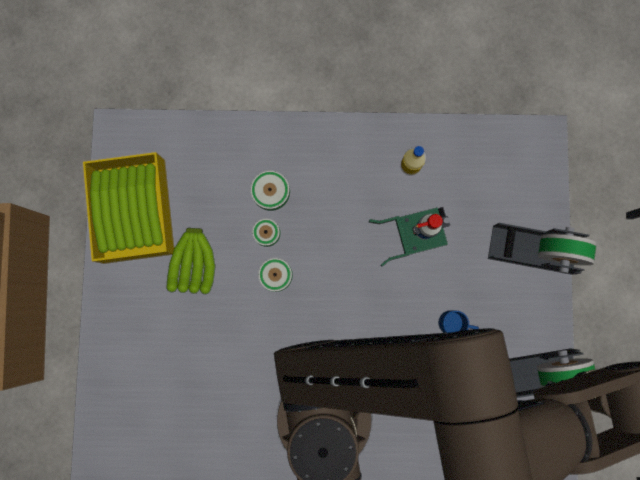

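View pics/side1.png

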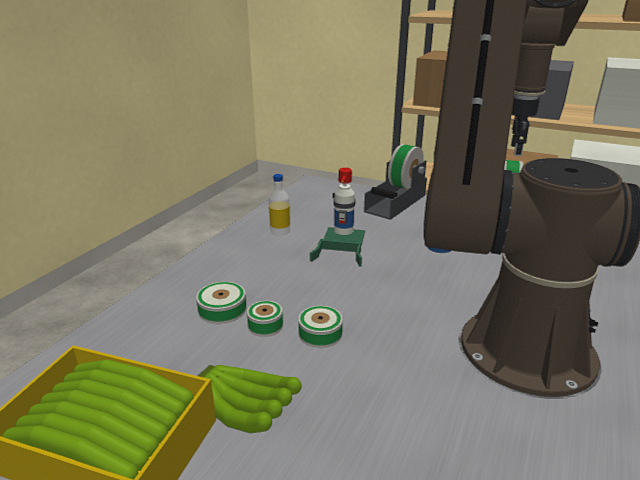

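The top view shows rolls at (270,190) large, (266,232) small and (275,275) medium. The station is at about (422,230) with its mouth to the left, and the mug is at (455,322). The side view shows the cap top near (345,170). Next I'll fit the poses with silhouettes.

```bash
cat > fit.py <<'E'
from h import *
from scipy.optimize import minimize
def hullmask(p,pts,m):
    uv=np.array([proj(p,X) for X in pts]); h=cv2.convexHull((uv*16).round().astype(np.int32).reshape(-1,1,2))
    cv2.fillConvexPoly(m,h,255,cv2.LINE_AA,4)
def box(q,z0,z1): return [(x,y,z) for x,y in q for z in(z0,z1)]
T=.007
def parts():
    L=[box([(.051,-.06),(.051,.06),(.063,.06),(.063,-.06)],0,.03),box([(.063,-.06),(.188,-.06),(.188,.06),(.063,.06)],0,.008)]
    for s in(1,-1):
        L.append(box([(0,s*.054),(.063,s*.054),(.063,s*(.054+T)),(0,s*(.054+T))],0,.03))
        L.append(box([(0,s*.054),(-.029,s*.068),(-.029,s*(.068+T)),(0,s*(.054+T))],0,.03))
    return L
def pl(L,v):
    c,s=np.cos(v[2]),np.sin(v[2]); return [[(v[0]+c*x-s*y,v[1]+s*x+c*y,z) for x,y,z in q] for q in L]
def disc(r): return [[(r*np.cos(a),r*np.sin(a),z) for a in np.linspace(0,6.28,40) for z in(0,.045)]]
def cost(v,L,ps,ms,ign):
    e=0
    for p,m,g in zip(ps,ms,ign):
        r=np.zeros(m.shape,np.uint8)
        for q in pl(L,v): hullmask(p,q,r)
        e+=(np.abs(r.astype(float)-m)*(1-g)).sum()/255
    return e
def fit(v0,L,ps,ms,ign,d=(.015,.015,.15)):
    best=None
    v=np.array(v0,float)
    for k in(1,.4,.15):
        sim=np.vstack([v]+[v+np.eye(len(v))[i]*d[i]*k for i in range(len(v))])
        r=minimize(cost,v,(L,ps,ms,ign),method="Nelder-Mead",options=dict(initial_simplex=sim,xatol=1e-4,fatol=.1)); v=r.x
    return v,r.fun
def stamask(p,c,r):
    hsv=cv2.cvtColor(p["frame"],cv2.COLOR_BGR2HSV)
    m=cv2.inRange(hsv,(60,70,25),(95,255,140)); b=np.zeros_like(m); cv2.circle(b,c,r,255,-1); return m&b
def rollmask(p,c,r):
    f=p["frame"].astype(int); hsv=cv2.cvtColor(p["frame"],cv2.COLOR_BGR2HSV)
    bg=np.median(f[c[1]-r-4:c[1]+r+4,c[0]-r-4:c[0]+r+4].reshape(-1,3),0)
    m=((hsv[...,1]>80)|(f.min(2)>165)).astype(np.uint8)*255
    b=np.zeros_like(m); cv2.circle(b,c,r,255,-1); m&=b
    k,_=cv2.findContours(m,cv2.RETR_EXTERNAL,cv2.CHAIN_APPROX_NONE); o=np.zeros_like(m)
    cv2.drawContours(o,[max(k,key=cv2.contourArea)],-1,255,-1); return o
E
cat > go.py <<'E'
from fit import *
ps=[get_image("top"),get_image("side")]
ms=[stamask(ps[0],(412,235),55),stamask(ps[1],(338,245),40)]
ign=[np.zeros(m.shape) for m in ms]
cv2.rectangle(ign[0],(412,205),(447,240),1,-1); cv2.rectangle(ign[1],(328,160),(360,236),1,-1)
for idx in([0,1],[0],[1]):
    sel=lambda a:[a[i] for i in idx]
    v,e=fit((.535,-.19,-1.4),parts(),sel(ps),sel(ms),sel(ign)); print("sta",idx,v.round(4),e)
    if len(idx)==2: V=v
zero=[np.zeros(m.shape) for m in ms]
out=[]
for n,r,c0,c1,g in(("m",.05,(275,275),(321,325),(.43,.155)),("s",.041,(266,232),(265,317),(.56,.19)),("l",.059,(270,190),(221,301),(.685,.165))):
    mm=[rollmask(ps[0],c0,24),rollmask(ps[1],c1,30)]
    for idx in([0,1],[0],[1]):
        sel=lambda a:[a[i] for i in idx]
        v,e=fit(g,disc(r),sel(ps),sel(mm),sel(zero)); print(n,idx,v.round(4),round(e,1),[int((m>0).sum()) for m in mm])
        if len(idx)==2: out.append((r,v))
    ms=[a|b for a,b in zip(ms,mm)]
# cap
f=V[:2]+.125*np.array([np.cos(V[2]),np.sin(V[2])]); print("can axis",f)
for i,(p,(x0,y0,x1,y1)) in enumerate(zip(ps,((405,200,450,245),(325,155,365,190)))):
    h=cv2.cvtColor(p["frame"],cv2.COLOR_BGR2HSV); m=cv2.inRange(h,(0,120,60),(8,255,255))|cv2.inRange(h,(172,120,60),(180,255,255))
    b=np.zeros_like(m);b[y0:y1,x0:x1]=255;m&=b;ms[i]|=m
    ys,xs=np.nonzero(m);print("red",i,xs.min(),xs.max(),ys.min(),ys.max(),len(xs))
    for H in(.21,.22,.23,.24,.25):
        pts=[(f[0]+.02*np.cos(a),f[1]+.02*np.sin(a),z) for a in np.linspace(0,6.28,40) for z in(H,H-.036)]
        uv=np.array([proj(p,X) for X in pts]); print(H,uv.min(0).round(1),uv.max(0).round(1))
ims=[]
for p,m,(x0,y0) in zip(ps,ms,((240,170),(190,160))):
    im=p["frame"].copy(); S=4 if x0==240 else 4
    big=cv2.resize(im,None,fx=S,fy=S,interpolation=cv2.INTER_CUBIC)
    for L,v in [(parts(),V)]+[(disc(r),np.append(v,0)) for r,v in out]:
        vv=np.append(v,0)[:3]
        for q in pl(L,vv):
            uv=np.array([proj(p,X) for X in q]);h=cv2.convexHull(((uv+.5)*S).astype(np.int32).reshape(-1,1,2));cv2.polylines(big,[h],True,(255,0,255),1)
    ims.append(big[y0*S:(y0+75 if 0 else y0+130)*S,x0*S:(x0+200)*S])
a=cv2.resize(ims[0],(600,300)) if 0 else ims[0]
cv2.imwrite("pics/ov_top.png",ims[0]);cv2.imwrite("pics/ov_side.png",ims[1])
E
python3 go.py
```

```text
sta [0, 1] [ 0.5422 -0.178  -1.2859] 406.0588235294117
sta [0] [ 0.5434 -0.1771 -1.287 ] 218.5843137254902
sta [1] [ 0.5409 -0.1798 -1.2838] 173.9607843137255Traceback (most recent call last):
  File "go.py", line 16, in <module>
    v,e=fit(g,disc(r),sel(ps),sel(mm),sel(zero)); print(n,idx,v.round(4),round(e,1),[int((m>0).sum()) for m in mm])
        ~~~^^^^^^^^^^^^^^^^^^^^^^^^^^^^^^^^^^^^^
  File "fit.py", line 29, in fit
    r=minimize(cost,v,(L,ps,ms,ign),method="Nelder-Mead",options=dict(initial_simplex=sim,xatol=1e-4,fatol=.1)); v=r.x
    res = _minimize_neldermead(fun, x0, args, callback, bounds=bounds,
                               **options)
    fsim[k] = func(sim[k])
              ~~~~^^^^^^^^
    fx = function(np.copy(x), *(wrapper_args + args))
  File "fit.py", line 21, in cost
    for q in pl(L,v): hullmask(p,q,r)
             ~~^^^^^
  File "fit.py", line 15, in pl
    c,s=np.cos(v[2]),np.sin(v[2]); return [[(v[0]+c*x-s*y,v[1]+s*x+c*y,z) for x,y,z in q] for q in L]
               ~^^^
IndexError: index 2 is out of bounds for axis 0 with size 2
```

```bash
sed -i 's/c,s=np.cos(v\[2\]),np.sin(v\[2\])/v=np.append(v,0); c,s=np.cos(v[2]),np.sin(v[2])/' fit.py; python3 go.py
```

```text
sta [0, 1] [ 0.5419 -0.1783 -1.2818] 410.1411764705882
sta [0] [ 0.5437 -0.1774 -1.2908] 224.76078431372548
sta [1] [ 0.5417 -0.18   -1.2892] 175.07843137254903
m [0, 1] [0.4344 0.1495] 1142.4 [699, 839]
m [0] [0.4322 0.1566] 272.1 [699, 839]
m [1] [0.4541 0.1043] 732.3 [699, 839]
s [0, 1] [0.5617 0.1808] 934.4 [438, 512]
s [0] [0.5643 0.1862] 239.7 [438, 512]
s [1] [0.5917 0.137 ] 599.0 [438, 512]
l [0, 1] [0.6934 0.1727] 1298.1 [964, 944]
l [0] [0.6858 0.1736] 365.6 [964, 944]
l [1] [0.7278 0.1309] 780.0 [964, 944]
can axis [ 0.57749067 -0.29810538]
red 0 417 442 214 228 225
0.21 [426.3 212.8] [442.9 228.9]
0.22 [426.8 212.2] [443.6 228.4]
0.23 [427.4 211.7] [444.3 228. ]
0.24 [428.  211.1] [445.  227.5]
0.25 [428.6 210.5] [445.7 227. ]
red 1 339 351 168 182 179
0.21 [336.7 171.3] [350.6 187.8]
0.22 [336.7 168.1] [350.7 184.6]
0.23 [336.8 164.8] [350.8 181.4]
0.24 [336.8 161.6] [350.9 178.1]
0.25 [336.9 158.3] [351.  174.8]
```

View pics/ov_top.png

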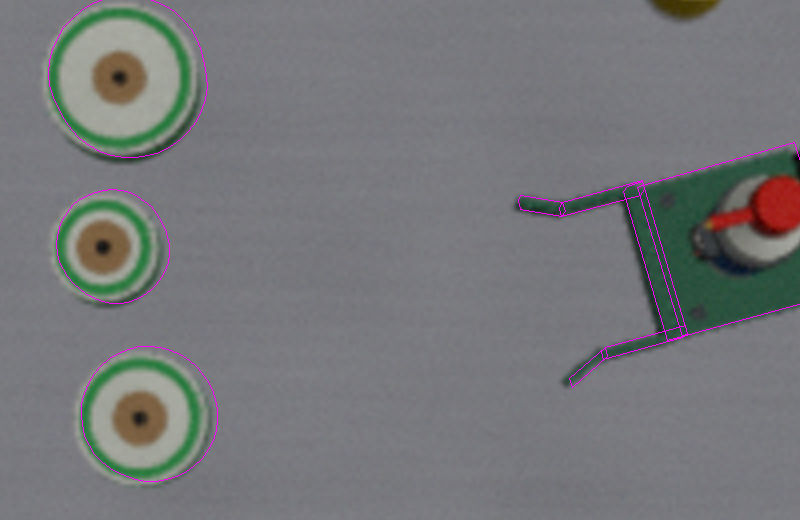

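View pics/ov_side.png

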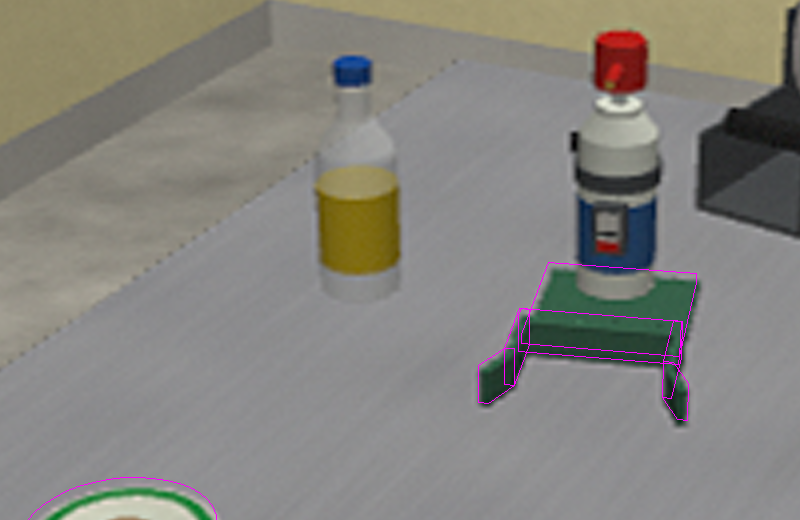

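Station, rolls and cap roughly agree in both views. The stop overlay is about 1 px off, which the guides will absorb because they self-centre the roll. I'll refine the roll from its brown core and compute the moves.

```bash
cat > mv.py <<'E'
from h import *
import sys
from scipy.spatial.transform import Rotation as Ro
def mv(*tg):  # targets x,y,z,yaw
    s=read_state(); R=Ro.from_euler("xyz",s["tcp_rot"]); print("t",round(s["t"],2),s["tool_pos"].round(4),s["tcp_rot"].round(3))
    for g in tg:
        d=R.inv().apply(np.array(g[:3])-s["tool_pos"])*1000
        print("to",g,"->",d.round(1),(R.inv()*Ro.from_euler("xyz",[np.pi,0,g[3]])).as_rotvec().round(3))
if __name__=="__main__": mv(*[tuple(map(float,a.split(","))) for a in sys.argv[1:]])
E
python3 - <<'E'
from h import *
for n,cs in(("top",((275,274.5),(266,231.5),(270,189.5))),("side",((320.5,318),(265,311),(221,294)))):
    p=get_image(n);h=cv2.cvtColor(p["frame"],cv2.COLOR_BGR2HSV)
    m=cv2.inRange(h,(5,60,70),(20,200,230))
    for c in cs:
        b=np.zeros_like(m);cv2.circle(b,tuple(int(x) for x in c),12,255,-1)
        k,_=cv2.findContours(m&b,cv2.RETR_EXTERNAL,cv2.CHAIN_APPROX_NONE);k=max(k,key=cv2.contourArea)
        uv=cv2.fitEllipse(k)[0];print(n,np.round(uv,1),onz(p,uv,.045).round(4))
E
python3 mv.py .42,-.4,.36,1.14
```

```text
top [274.5 274.1] [0.4302 0.1553 0.045 ]
top [265.2 231.3] [0.5588 0.1867 0.045 ]
top [269.3 189.1] [0.6884 0.1782 0.045 ]
side [319.9 317.5] [0.4284 0.1562 0.045 ]
side [264.1 309.7] [0.5566 0.1873 0.045 ]
side [220.3 293.7] [0.6866 0.1787 0.045 ]
t 1.6 [ 0.1538 -0.6315  0.2503] [-3.142 -0.     0.239]
to (0.42, -0.4, 0.36, 1.14) -> [ 313.4 -162.  -109.7] [-0.    -0.    -0.901]
```

Emit:
jog_arm --delta_pos '[[40,-20,-50],[100,-50,-90],[150,-75,-110],[200,-100,-110],[250,-130,-110],[313,-162,-110],[313,-162,-110],[313,-162,-110]]' --dr '[[0,0,-0.12],[0,0,-0.24],[0,0,-0.36],[0,0,-0.48],[0,0,-0.6],[0,0,-0.75],[0,0,-0.9],[0,0,-0.9]]' --hand '[60,60,60,60,60,60,60,60]'

```text
t: 2.4
tool_pos: [0.4215, -0.3978, 0.3607]
tcp_rot: [3.141, -0.0, 1.146]
ft_force: [0.0, -0.9, 0.0]
gripper_width: 0.06
finger_force: 0.0
```

```bash
python3 mv.py .5,-.05,.36,1.86
```

```text
t 2.4 [ 0.4215 -0.3978  0.3607] [ 3.141 -0.     1.146]
to (0.5, -0.05, 0.36, 1.86) -> [349.3 -71.9   0.8] [ 0.001  0.    -0.714]
```

Emit:
jog_arm --delta_pos '[[45,-10,0],[90,-20,0],[135,-30,0],[180,-40,0],[225,-50,0],[270,-60,0],[310,-66,0],[349,-72,0]]' --dr '[[0,0,-0.1],[0,0,-0.2],[0,0,-0.3],[0,0,-0.4],[0,0,-0.5],[0,0,-0.6],[0,0,-0.7],[0,0,-0.72]]' --hand '[60,60,60,60,60,60,60,60]'

```text
t: 3.2
tool_pos: [0.5005, -0.0512, 0.3606]
tcp_rot: [3.141, 0.0, 1.863]
ft_force: [0.6, -0.3, 0.1]
gripper_width: 0.0597
finger_force: 0.0
```

```bash
python3 mv.py .402,.237,.18,1.88
```

```text
t 3.2 [ 0.5005 -0.0512  0.3606] [3.141 0.    1.863]
to (0.402, 0.237, 0.18, 1.88) -> [304.4 -11.3 180.5] [ 0.001  0.    -0.017]
```

Emit:
jog_arm --delta_pos '[[45,-2,10],[90,-4,40],[135,-5,70],[180,-7,100],[225,-8,130],[270,-10,160],[304,-11,180],[304,-11,180]]' --dr '[[0,0,-0.017],[0,0,-0.017],[0,0,-0.017],[0,0,-0.017],[0,0,-0.017],[0,0,-0.017],[0,0,-0.017],[0,0,-0.017]]' --hand '[60,60,60,60,60,60,60,60]'

```text
t: 4.0
tool_pos: [0.4009, 0.2378, 0.1781]
tcp_rot: [-3.139, -0.0, 1.878]
ft_force: [-0.1, -0.6, 1.0]
gripper_width: 0.0599
finger_force: 0.0
```

```bash
python3 mv.py .402,.237,.03,1.88
```

```text
t 4.0 [0.4009 0.2378 0.1781] [-3.139 -0.     1.878]
to (0.402, 0.237, 0.03, 1.88) -> [ -1.1   1.2 148. ] [-0.003 -0.    -0.002]
```

Emit:
jog_arm --delta_pos '[[0,0,40],[0,0,80],[0,0,110],[0,0,130],[-1,1,148],[-1,1,148],[-1,1,148]]' --dr '[[0,0,0],[0,0,0],[0,0,0],[0,0,0],[0,0,0],[0,0,0],[0,0,0]]' --hand '[60,60,60,60,60,60,60]'

```text
t: 4.7
tool_pos: [0.4049, 0.2345, 0.0327]
tcp_rot: [-3.141, 0.0, 1.876]
ft_force: [-0.3, 0.3, 0.9]
gripper_width: 0.0598
finger_force: 0.0
```

```bash
python3 mv.py .528,-.13,.03,1.87
```

```text
t 4.7 [0.4049 0.2345 0.0327] [-3.141  0.     1.876]
to (0.528, -0.13, 0.03, 1.87) -> [-384.6    8.1    2.7] [-0.     0.     0.006]
```

Emit:
jog_arm --delta_pos '[[-15,0,2],[-30,1,2],[-45,1,2],[-60,1,2],[-75,2,2],[-90,2,2],[-105,2,2],[-120,3,2]]' --dr '[[0,0,0],[0,0,0],[0,0,0],[0,0,0],[0,0,0],[0,0,0],[0,0,0],[0,0,0]]' --hand '[60,60,60,60,60,60,60,60]'

```text
t: 5.5
tool_pos: [0.4444, 0.1206, 0.0317]
tcp_rot: [3.14, 0.0, 1.876]
ft_force: [-0.8, 1.5, -1.0]
gripper_width: 0.06
finger_force: 1.0
```

Emit:
jog_arm --delta_pos '[[-15,0,0],[-30,1,0],[-45,1,0],[-60,1,0],[-75,2,0],[-90,2,0],[-105,2,0],[-120,3,0]]' --dr '[[0,0,0],[0,0,0],[0,0,0],[0,0,0],[0,0,0],[0,0,0],[0,0,0],[0,0,0]]' --hand '[60,60,60,60,60,60,60,60]'

```text
t: 6.3
tool_pos: [0.4831, 0.0068, 0.0316]
tcp_rot: [3.14, 0.0, 1.876]
ft_force: [-0.1, 2.5, 0.9]
gripper_width: 0.0599
finger_force: 1.7
```

```bash
python3 mv.py .528,-.13,.03,1.86; python3 - <<'E'
from h import *
a=get_image("top")
for r in spot_point("roll_medium",a)[:2]: print(r,onz(a,r["centre"],0))
p=get_image("side")
for r in spot_point("roll_medium",p)[:2]: print(r,onz(p,r["centre"],0))
v=np.hstack([cv2.resize(a["frame"][180:300,340:460],None,fx=3.3,fy=3.3,interpolation=cv2.INTER_CUBIC),cv2.resize(p["frame"][150:300,255:405],(396,396),interpolation=cv2.INTER_CUBIC)])
cv2.imwrite("pics/push1.png",v)
E
```

```text
t 6.3 [0.4831 0.0068 0.0316] [3.14  0.    1.876]
to (0.528, -0.13, 0.03, 1.86) -> [-144.     1.7    1.7] [0.001 0.    0.016]
{'centre': [329.7, 285.9], 'confidence': 0.98} [ 0.494215   -0.03327558  0.        ]
```

View pics/push1.png

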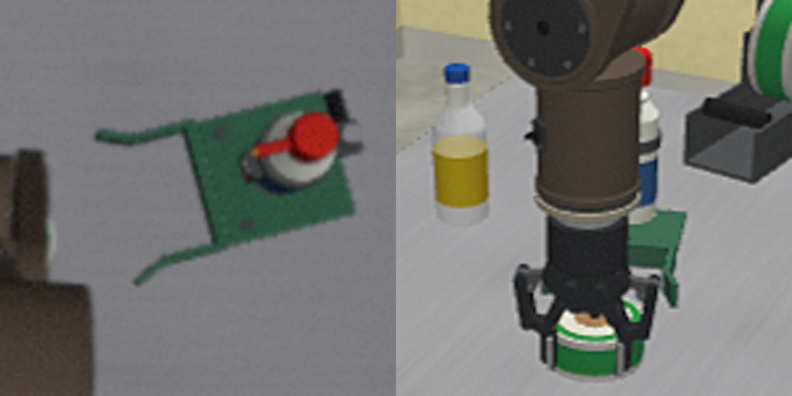

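The side panel shows the roll caged between both fingers, and it follows them straight towards the mouth. I'll continue.

Emit:
jog_arm --delta_pos '[[-15,0,0],[-30,0,0],[-45,1,0],[-60,1,0],[-72,1,0],[-84,1,0],[-94,1,0],[-100,1,0]]' --dr '[[0,0,0],[0,0,0.005],[0,0,0.01],[0,0,0.01],[0,0,0.015],[0,0,0.015],[0,0,0.015],[0,0,0.015]]' --hand '[60,60,60,60,60,60,60,60]'

```text
t: 7.3
tool_pos: [0.5137, -0.0885, 0.0303]
tcp_rot: [3.142, 0.0, 1.86]
ft_force: [-1.0, 5.1, 2.3]
gripper_width: 0.0601
finger_force: 2.6
```

Emit:
jog_arm --delta_pos '[[-5,0,0],[-10,0,0],[-15,0,0],[-20,0,0],[-24,0,0],[-28,0,0],[-30,0,0]]' --dr '[[0,0,0],[0,0,0],[0,0,0],[0,0,0],[0,0,0],[0,0,0],[0,0,0]]' --hand '[60,60,60,60,60,60,60]'

```text
t: 8.0
tool_pos: [0.5221, -0.1166, 0.0303]
tcp_rot: [3.142, 0.0, 1.861]
ft_force: [-1.1, 4.3, 2.4]
gripper_width: 0.0598
finger_force: 2.4
```

```bash
python3 mv.py .528,-.13,.03,1.86; python3 - <<'E'
from h import *
a=get_image("top")
for r in spot_point("roll_medium",a)[:2]: print(r,onz(a,r["centre"],0))
p=get_image("side")
for r in spot_point("roll_medium",p)[:2]: print(r,onz(p,r["centre"],0))
v=np.hstack([cv2.resize(a["frame"][180:300,340:460],None,fx=3.3,fy=3.3,interpolation=cv2.INTER_CUBIC),cv2.resize(p["frame"][170:290,275:395],(396,396),interpolation=cv2.INTER_CUBIC)])
cv2.imwrite("pics/push2.png",v)
E
```

```text
t 8.0 [ 0.5221 -0.1166  0.0303] [3.142 0.    1.861]
to (0.528, -0.13, 0.03, 1.86) -> [-14.5   1.8   0.3] [0.    0.    0.001]
{'centre': [335.4, 260.6], 'confidence': 0.73} [ 0.5367342  -0.16003726  0.        ]
```

View pics/push2.png

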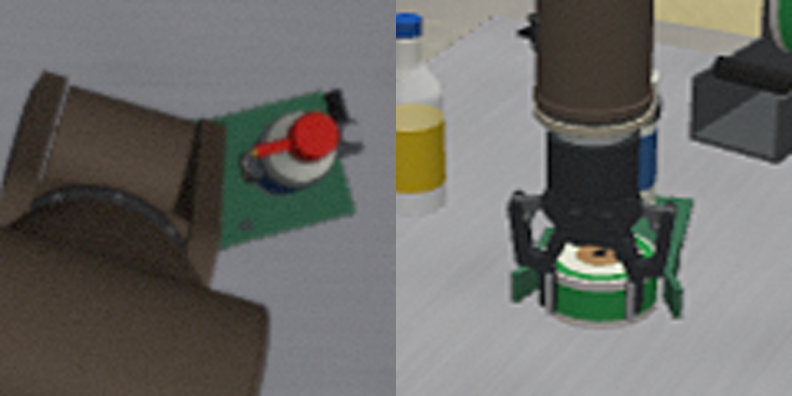

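The roll is inside the mouth and centred between the guides. I'll creep in until the stop pushes back.

Emit:
jog_arm --delta_pos '[[-3,0,0],[-5,0,0],[-7,0,0],[-9,0,0],[-10,0,0],[-10,0,0]]' --dr '[[0,0,0],[0,0,0],[0,0,0],[0,0,0],[0,0,0],[0,0,0]]' --hand '[60,60,60,60,60,60]'

```text
t: 8.8
tool_pos: [0.525, -0.1261, 0.0303]
tcp_rot: [3.142, 0.0, 1.861]
ft_force: [-0.3, 0.1, -1.0]
gripper_width: 0.0601
finger_force: 0.3
```

Emit:
jog_arm --delta_pos '[[-1,0,0],[-2,0,0],[-3,0,0],[-4,0,0],[-4,0,0]]' --dr '[[0,0,0],[0,0,0],[0,0,0],[0,0,0],[0,0,0]]' --hand '[60,60,60,60,60]'

```text
t: 9.3
tool_pos: [0.5247, -0.1276, 0.0301]
tcp_rot: [-3.14, -0.003, 1.861]
ft_force: [-1.7, 28.7, 7.4]
gripper_width: 0.0602
finger_force: 14.1
```

The force rose sharply to about 29 N at the expected position, so the roll is home. I'll back off, rise and check.

Emit:
jog_arm --delta_pos '[[4,0,0],[15,0,0],[40,0,0],[75,0,0],[75,0,-40],[75,0,-90],[75,0,-140],[75,0,-190]]' --dr '[[0,0,0],[0,0,0],[0,0,0],[0,0,0],[0,0,0],[0,0,0],[0,0,0],[0,0,0]]' --hand '[60,60,60,60,60,60,60,60]'

```text
t: 10.1
tool_pos: [0.504, -0.0574, 0.2223]
tcp_rot: [3.142, 0.0, 1.861]
ft_force: [1.3, 0.4, -0.4]
gripper_width: 0.0603
finger_force: 0.0
```

Emit:
jog_arm --delta_pos '[[40,0,-50],[80,0,-100],[120,0,-120],[170,0,-120],[200,0,-120],[200,0,-120]]' --dr '[[0,0,0],[0,0,0],[0,0,0],[0,0,0],[0,0,0],[0,0,0]]' --hand '[0,0,0,0,0,0]'

```text
t: 10.7
tool_pos: [0.4456, 0.1384, 0.3411]
tcp_rot: [3.14, -0.001, 1.865]
ft_force: [-0.1, -0.0, -0.3]
gripper_width: 0.0001
finger_force: 0.0
```

```bash
cat > chk.py <<'E'
from fit import *
ps=[get_image("top"),get_image("side")]
for p,c in zip(ps,((380,239),(343,254))):
    for r in spot_point("roll_medium",p)[:1]: print(r,onz(p,r["centre"],0).round(4))
    h=cv2.cvtColor(p["frame"],cv2.COLOR_BGR2HSV); m=cv2.inRange(h,(5,60,70),(20,200,230))
    b=np.zeros_like(m); u=tuple(int(x) for x in proj(p,(.540,-.178,.045))); cv2.circle(b,u,12,255,-1)
    k,_=cv2.findContours(m&b,cv2.RETR_EXTERNAL,cv2.CHAIN_APPROX_NONE)
    if k: k=max(k,key=cv2.contourArea); print("core",onz(p,cv2.fitEllipse(k)[0],.045).round(4)) if len(k)>4 else 0
a,p=ps
v=np.hstack([cv2.resize(a["frame"][180:300,340:460],None,fx=3.3,fy=3.3,interpolation=cv2.INTER_CUBIC),cv2.resize(p["frame"][160:280,275:395],(396,396),interpolation=cv2.INTER_CUBIC)])
import sys; cv2.imwrite(sys.argv[1],v)
E
python3 chk.py pics/home.png; python3 mv.py .5755,-.2975,.33,1.86
```

```text
{'centre': [382.3, 240.6], 'confidence': 0.68} [ 0.5412 -0.1704  0.    ]
core [ 0.541  -0.1744  0.045 ]
{'centre': [335.8, 261.7], 'confidence': 0.93} [ 0.5331 -0.1549  0.    ]
core [ 0.5386 -0.1723  0.045 ]
t 10.9 [0.4474 0.1333 0.3401] [-3.141  0.     1.861]
to (0.5755, -0.2975, 0.33, 1.86) -> [-4.495e+02 -4.000e-01  1.020e+01] [-0.     0.     0.001]
```

View pics/home.png

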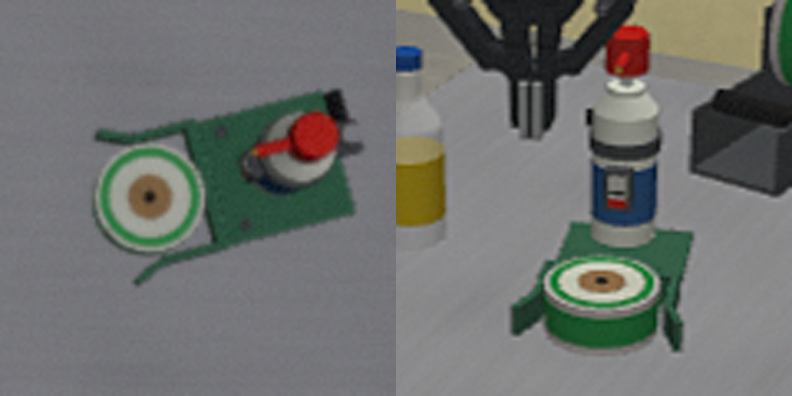

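The roll sits flush against the stop in the top panel, with its core at (0.540,-0.174), and the cap is still up. Next I'll move above the cap with closed fingers.

Emit:
jog_arm --delta_pos '[[-40,0,0],[-85,0,0],[-130,0,0],[-175,0,0],[-220,0,0],[-265,0,0],[-310,0,0],[-350,0,0]]' --dr '[[0,0,0],[0,0,0],[0,0,0],[0,0,0],[0,0,0],[0,0,0],[0,0,0],[0,0,0]]' --hand '[0,0,0,0,0,0,0,0]'

```text
t: 11.7
tool_pos: [0.547, -0.2056, 0.3398]
tcp_rot: [-3.141, -0.0, 1.858]
ft_force: [0.9, 0.1, 1.2]
gripper_width: 0.0002
finger_force: 0.0
```

```bash
python3 mv.py .575,-.296,.275,1.86; python3 - <<'E'
from h import *
p=get_image("side")
h=cv2.cvtColor(p["frame"],cv2.COLOR_BGR2HSV); m=cv2.inRange(h,(0,120,60),(8,255,255))|cv2.inRange(h,(172,120,60),(180,255,255))
m[:,:325]=0;m[:,365:]=0;m[:150]=0;m[190:]=0
ys,xs=np.nonzero(m);print(xs.min(),xs.max(),ys.min(),ys.max())
f=(.575,-.296)
for H in(.21,.215,.22,.225,.23):
    uv=np.array([proj(p,(f[0]+.02*np.cos(a),f[1]+.02*np.sin(a),z)) for a in np.linspace(0,6.28,40) for z in(H,H-.036)]);print(H,uv.min(0).round(1),uv.max(0).round(1))
E
```

```text
t 11.7 [ 0.547  -0.2056  0.3398] [-3.141 -0.     1.858]
to (0.575, -0.296, 0.275, 1.86) -> [-94.6   1.3  64.8] [-0.001 -0.    -0.002]
339 351 168 182
0.21 [337.1 171.7] [351.1 188.2]
0.215 [337.2 170.1] [351.2 186.6]
0.22 [337.2 168.4] [351.2 185. ]
0.225 [337.2 166.8] [351.3 183.4]
0.23 [337.3 165.2] [351.3 181.8]
```

Emit:
jog_arm --delta_pos '[[-35,0,0],[-70,1,0],[-95,1,20],[-95,1,50],[-95,1,70],[-95,1,80],[-95,1,80]]' --dr '[[0,0,0],[0,0,0],[0,0,0],[0,0,0],[0,0,0],[0,0,0],[0,0,0]]' --hand '[0,0,0,0,0,0,0]'

```text
t: 12.45
tool_pos: [0.5744, -0.293, 0.2588]
tcp_rot: [-3.14, -0.002, 1.859]
ft_force: [-0.7, 0.9, -0.1]
gripper_width: 0.0001
finger_force: 0.0
```

```bash
python3 mv.py .575,-.296,.245,1.86; python3 - <<'E'
from h import *
a=get_image("top");p=get_image("side")
v=np.hstack([cv2.resize(a["frame"][180:300,340:460],None,fx=3.3,fy=3.3,interpolation=cv2.INTER_CUBIC),cv2.resize(p["frame"][130:210,300:380],(396,396),interpolation=cv2.INTER_CUBIC)])
cv2.imwrite("pics/over.png",v)
E
```

```text
t 12.45 [ 0.5744 -0.293   0.2588] [-3.140e+00 -2.000e-03  1.859e+00]
to (0.575, -0.296, 0.245, 1.86) -> [-3.1 -0.3 13.8] [-0.002 -0.002 -0.001]
```

View pics/over.png

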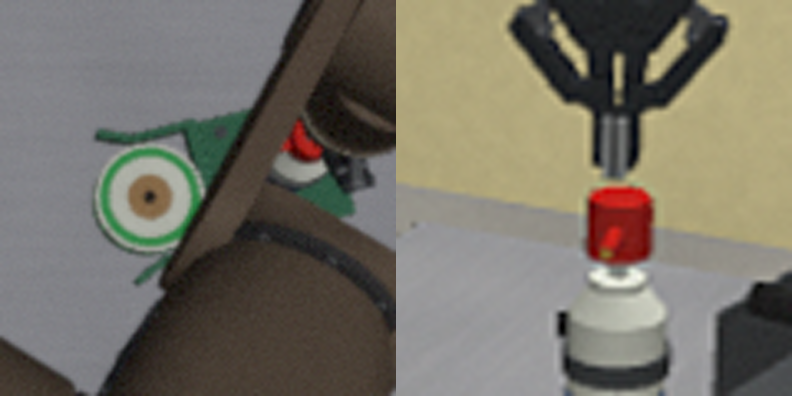

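The closed fingers stand about 15 mm above the cap and are centred on it. I'll lower slowly and watch the force.

Emit:
jog_arm --delta_pos '[[-1,0,4],[-2,0,8],[-3,0,10],[-3,0,10]]' --dr '[[0,0,0],[0,0,0],[0,0,0],[0,0,0]]' --hand '[0,0,0,0]'

```text
t: 12.95
tool_pos: [0.5764, -0.2952, 0.2501]
tcp_rot: [-3.141, -0.0, 1.861]
ft_force: [-0.1, -0.2, -0.5]
gripper_width: -0.0003
finger_force: 0.0
```

Emit:
jog_arm --delta_pos '[[0,0,2],[0,0,2]]' --dr '[[0,0,0],[0,0,0]]' --hand '[0,0]'

```text
t: 13.15
tool_pos: [0.5764, -0.2951, 0.2481]
tcp_rot: [-3.141, -0.0, 1.861]
ft_force: [0.5, -0.4, -0.1]
gripper_width: 0.0004
finger_force: 0.0
```

Emit:
jog_arm --delta_pos '[[0,0,2],[0,0,2]]' --dr '[[0,0,0],[0,0,0]]' --hand '[0,0]'

```text
t: 13.35
tool_pos: [0.5765, -0.2952, 0.2463]
tcp_rot: [3.141, 0.0, 1.861]
ft_force: [-0.4, 0.1, 2.9]
gripper_width: -0.0003
finger_force: 1.6
```

Emit:
jog_arm --delta_pos '[[0,0,2],[0,0,2]]' --dr '[[0,0,0],[0,0,0]]' --hand '[0,0]'

```text
t: 13.55
tool_pos: [0.5766, -0.2952, 0.2443]
tcp_rot: [3.141, 0.0, 1.861]
ft_force: [0.5, 0.4, 4.0]
gripper_width: 0.0004
finger_force: 2.1
```

Contact: about 2 mm pressed at 4 N. Now a brief press.

Emit:
jog_arm --delta_pos '[[0,0,4],[0,0,7],[0,0,9],[0,0,9],[0,0,9]]' --dr '[[0,0,0],[0,0,0],[0,0,0],[0,0,0],[0,0,0]]' --hand '[0,0,0,0,0]'

```text
t: 14.05
tool_pos: [0.5766, -0.2952, 0.2358]
tcp_rot: [3.141, 0.0, 1.861]
ft_force: [-1.6, 0.9, 9.0]
gripper_width: -0.0
finger_force: 4.5
```

Emit:
jog_arm --delta_pos '[[0,0,1],[0,0,1.5],[0,0,1.5]]' --dr '[[0,0,0],[0,0,0],[0,0,0]]' --hand '[0,0,0]'

```text
t: 14.35
tool_pos: [0.5767, -0.2953, 0.2355]
tcp_rot: [3.14, 0.001, 1.861]
ft_force: [-5.4, 4.1, 23.2]
gripper_width: -0.0001
finger_force: 11.3
```

Emit:
jog_arm --delta_pos '[[0,0,-6],[0,0,-14],[0,0,-30],[0,0,-60],[0,0,-100],[0,0,-100]]' --dr '[[0,0,0],[0,0,0],[0,0,0],[0,0,0],[0,0,0],[0,0,0]]' --hand '[0,0,0,0,0,0]'

```text
t: 14.95
tool_pos: [0.5783, -0.2962, 0.3391]
tcp_rot: [3.136, 0.005, 1.861]
ft_force: [0.3, -0.7, 0.7]
gripper_width: 0.0003
finger_force: 0.0
```

Emit:
jog_arm --delta_pos '[[45,0,0],[90,0,0],[135,0,0],[180,0,0],[225,0,0],[270,0,0],[300,0,0],[300,0,0]]' --dr '[[0,0,0],[0,0,0],[0,0,0],[0,0,0],[0,0,0],[0,0,0],[0,0,0],[0,0,0]]' --hand '[0,0,0,0,0,0,0,0]'

```text
t: 15.75
tool_pos: [0.4893, -0.0048, 0.3337]
tcp_rot: [-3.141, -0.001, 1.864]
ft_force: [0.0, 0.0, 0.6]
gripper_width: 0.0002
finger_force: 0.0
```

```bash
python3 chk.py pics/end.png
```

```text
{'centre': [382.0, 243.5], 'confidence': 0.94} [ 0.5322 -0.1696  0.    ]
core [ 0.5412 -0.1744  0.045 ]
{'centre': [338.5, 261.8], 'confidence': 0.77} [ 0.526  -0.1578  0.    ]
core [ 0.5386 -0.1718  0.045 ]
```

View pics/end.png

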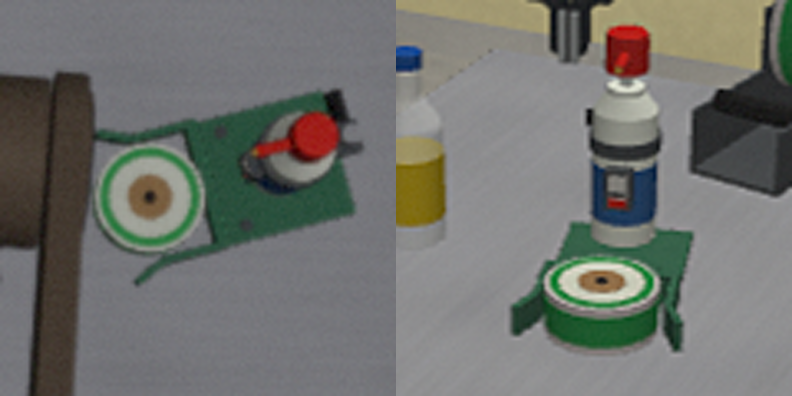

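The cap went down onto its rigid stop (23 N) and is fully back up. The roll is still home and the arm is clear, so I'm handing in.

```bash
python3 -c "
from workcell import *
print(job_done())"
```

```text
the job is handed in; nothing more can be done
None
```

I slid the medium roll home against the end stop, pressed the cap down for under a second (about 23 N) and let it come back up; the job is handed in at about 16 s, but no verdict was returned.

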